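# Centre the salt shaker on the kitchen scale and tare it

### The job

The salt shaker was set down at the rim of the kitchen scale's small black pan, where the scale would weigh falsely. With light taps of the fingertips, never gripping or lifting the shaker, tipping it over or leaning on the pan, nudge it along until its foot stands centred inside the light ring in the middle of the pan. Then let go of it and press the blue tare key down and release it, leaving the grey off key and everything else alone.

Things in the scene. Friction and masses are not known exactly. Their poses are not given: they have to be found in the camera images.
- shaker_center (a point): pear-shaped salt shaker, clear body with white salt, domed grey cap, 90 mm tall, 75 to 135 g; flat foot only 30 mm in diameter, bulging to 44 mm at 25 to 35 mm above the foot, where an upright finger touches it; 35 mm wide at the cap (65 mm up and above). This point is on its axis half-way up, 45 mm above its foot.
- salt_shaker: the same shaker; origin at the centre of its foot, z along its axis (up). On the smooth pan it slides when pushed at the bulge (up to about 38 mm above the foot) and tips when pushed higher up.
- pan_center (a point): centre of the top face of the scale's round black pan, 96 mm in diameter, 6 mm thick, smooth glass (friction about 0.3), without a raised rim, top 44 mm above the worktop; a thin light ring of 52 mm diameter is marked round this point. The shaker stands on this face. Its z is vertical; the yaw of this frame means nothing.
- pan (a joint): sinking of the sprung pan in m: 0 unloaded, about 0.0004 under the shaker, then about 0.4 mm per N pressed on it; stop at 0.006. More than 0.003 overloads the scale.
- scale: white digital kitchen scale, 164 x 150 mm, its top face 33 mm above the worktop, fixed by its rubber feet; origin on the worktop under its middle, x from the front edge (display and keys, nearer the robot) to the back, y to its left, z up; the pan's centre lies 28 mm behind the origin on the x axis. The tiled wall behind the worktop stands 0.78 m ahead of the robot.
- tare_key_top (a point): centre of the top of the round blue tare key, 22 mm in diameter, at the right of the display (at the front edge, -y side of the scale), standing 7 mm proud of the scale's top face; pressed straight down, travel 3 mm, about 1 N to start and 3 N at the stop, springs back. This point stays at the unpressed height of 40 mm.
- tare_key (a joint): travel of the blue tare key in m, 0 released, 0.003 fully down; it counts as pressed from 0.002
- off_key_top (a point): centre of the top of the like grey off key, 100 mm from the tare key, at the left of the display; not to be pressed
- off_key (a joint): travel of the grey off key in m, 0 released, 0.003 fully down
- pepper_mill: brown wooden pepper mill, 58 mm in diameter, 170 mm tall, loose, behind the scale to the left; origin under its foot; to be left alone
- loose_jar: spice jar with dark lid, 41 mm in diameter, 105 mm tall, loose, left behind the scale; origin under its foot; to be left alone
- notebook: brown spiral notebook, 148 x 109 x 13 mm, right of the scale; origin under its middle; to be left alone
- pen: pen, 145 mm long, right in front; origin under its middle; to be left alone
- glass: drinking glass, 81 mm in diameter, 93 mm tall, at the right; origin under its foot; to be left alone
- mug: white mug, 82 mm in diameter, 91 mm tall, at the right; origin at the foot; to be left alone
There are look-alikes about, which are no part of the job. Leave any green or purple look-alike of the salt_shaker alone.

How it is judged:
By the outcome, as a careful person would: the job done as asked, in the order asked, and still so for the second after the job is handed in, with the robot touching nothing.
It also fails if it takes over 51 s, if anything falls off the work surface, if the arm or the gripper's body presses on something with over 40 N, if the wrist force passes 120 N, or if a joint passes its speed limit or range.

### The arm

A 6-joint arm with a two-finger parallel gripper is mounted at the origin on a cart in front of the work surface, level with it; the furniture and walls round the work are solid. World frame = base frame: x ahead of the robot, y to its left, z up, the work surface at z = 0. Lengths are in m, angles in degrees, forces in N, time in s.
With the tool pointing down it reaches from about 0.4 to 0.825 m from the base axis. Payload 7 kg.
Tool frame: the origin (TCP) lies midway between the tips of the shut fingers; the grasp point (between the pads) lies 19 mm behind it; z points along the fingers, y is the direction in which the jaws open and shut (so a half turn about z gives the same grasp; the last joint's range is limited). The gripper opens to 88 mm and grips with 3 to 60 N. Pads are 19 mm wide; open, the fingers measure 130 mm over their backs; the gripper's body (78 mm by 193 mm) begins 47 mm behind the grasp point.
Start: joints at [-59.41, 20.546, 0.682, 0, -70.136, -16.507], TCP at [0.164, -0.655, 0.227] pointing down, gripper open.
Joint ranges: [-176.03, 176.03], [-82.01, 121.73], [-58.28, 71.71], [-173.87, 95.51], [-174.79, -0.11], [-173.66, 173.66]. Speed limits (degrees/s): [136.94, 136.94, 172.46, 180, 180, 180].

### API

Orientations are given as [roll, pitch, yaw] about the fixed x, y, z axes, in that order (R = Rz(yaw) Ry(pitch) Rx(roll)).
In Python, from plant import ctrl, snapshot gives the robot as it stands.
- The arm moves only by the shell command python3 -m pendant 'ROWS'. ROWS is JSON, a list of rows, each a list of 7 numbers: the shift along the tool's x, y, z in m, then the turn, a rotation vector about the tool's x, y, z in rad, then the opening, from -1 (shut) to 1 (fully open), so that 0 is half open. In form: [[x, y, z, ax, ay, az, jaw], ...]. A call has 1 to 12 rows; each row is the pose to reach, as a shift and turn from the pose commanded when the call began, along the tool's axes at that moment; what a row does not reach only later rows make up. A row lasts 1/8 s, in which the tool goes at most 62.5 mm and 10.7 degrees, less where a joint would pass 70% of its speed; a pose out of reach is approached as far as the arm can. A call with a gripper value outside its range is refused whole. The fingers move at their own pace and stop on an object; the grip force is fixed at half the most. Time passes only in rows, so rows that repeat a pose let the fingers close. It gives the time, the measured TCP pose, the force and the opening at its end, in the units of the state.
- ctrl.get_obs(): the state, without advancing time (a new reading comes with each control period).
- snapshot(name): name is "scene" or "top"; returns a dict with "image" (384x512x3 uint8, blue, green, red), "mtx" (3x3 intrinsics, pixels), "eye" and "attitude" of the camera in the world. Camera axes: x right, y up, looking along -z (the intrinsics and any distortion apply to the point x, -y, -z); pixel columns grow to the right and rows downward; lengths in m; the calibration is good to about 2 mm. A picture is of the moment at which its call begins. There is no depth.
- ctrl.close_job(): hands the job in, once; it reports no verdict.
The state is a dict: "clock": time; "joint_pos": joint angles; "qvel": joint speeds; "tau": joint torques, N m; "tool_pos": TCP position; "orientation": TCP orientation; "force": force on the tool from outside, world axes, zero at the start; "moment": the same for the moment, N m; "opening": finger opening in m.
Only numpy, scipy, OpenCV 4.12 (cv2) and the standard library are available. Lean on these libraries where they do the work, as an engineer would, in place of code of your own. Each camera call takes 0.05 s, during which the arm holds its last target.

## Working session

There is one attempt and no reset: what is moved stays moved. The work goes in short steps, Python scripts to look and compute and a shell command to move; the robot and the scene stay as the last step left them, time stands still between calls to the robot, and variables do not carry over. Pictures are saved under pics/ and viewed, and the job is handed in when it is done.

```bash
ls; mkdir -p pics; cat > h.py <<'E'
import numpy as np, cv2
from plant import ctrl, snapshot
def proj(s,P):
    P=np.atleast_2d(P).astype(float); R=np.array(s['attitude'])
    if R.shape!=(3,3):
        from scipy.spatial.transform import Rotation as Ro
        R=Ro.from_euler('xyz',R,degrees=True).as_matrix()
    c=(P-np.array(s['eye']))@R
    K=np.array(s['mtx']); p=np.c_[c[:,0],-c[:,1],-c[:,2]]@K.T
    return p[:,:2]/p[:,2:]
def ray(s,uv,z):
    R=np.array(s['attitude'])
    if R.shape!=(3,3):
        from scipy.spatial.transform import Rotation as Ro
        R=Ro.from_euler('xyz',R,degrees=True).as_matrix()
    d=np.linalg.solve(np.array(s['mtx']),[uv[0],uv[1],1.]); d=R@(d*[1,-1,-1])
    e=np.array(s['eye']); return e+d*(z-e[2])/d[2]
E
python3 - <<'E'
from h import *
for n in("scene","top"):
    s=snapshot(n); cv2.imwrite(f"pics/{n}0.png",s['image']); print({k:v for k,v in s.items() if k!='image'})
print(ctrl.get_obs())
E
```

```text
pics
{'mtx': array([[382.0616623 ,   0.        , 243.00944801],
       [  0.        , 382.0616623 , 189.26383008],
       [  0.        ,   0.        ,   1.        ]]), 'eye': array([-0.18717559, -0.67733301,  0.63667532]), 'attitude': array([ 57.89657296,  -1.30910182, -52.28244371])}
{'mtx': array([[400.90296474,   0.        , 247.3768705 ],
       [  0.        , 400.90296474, 194.3894134 ],
       [  0.        ,   0.        ,   1.        ]]), 'eye': array([ 0.45005086, -0.11921707,  1.20487652]), 'attitude': array([  3.15430212,  -1.15169188, -88.70078554])}
{'clock': 0.1, 'joint_pos': array([-5.94093612e+01,  2.05882690e+01,  6.37166104e-01, -1.71343640e-02,
       -7.01364967e+01, -1.65073325e+01]), 'qvel': array([ 0.05018535, -0.11379851,  0.1086145 ,  0.08888355,  0.0138032 ,
       -0.03999306]), 'tau': array([-2.99150124e-04, -5.84162056e+01,  2.93752652e+01,  7.01555863e+00,
        1.01519926e-02, -9.09476194e-05]), 'tool_pos': array([ 0.16410755, -0.65427602,  0.22569359]), 'orientation': array([ 1.79911434e+02, -9.44839925e-03, -1.65922521e+02]), 'force': array([ 0.04084977,  0.56220721, -0.29201739]), 'moment': array([ 0.05932428,  0.0018975 , -0.07435377]), 'opening': 0.0873848509908315}
```

View pics/scene0.png

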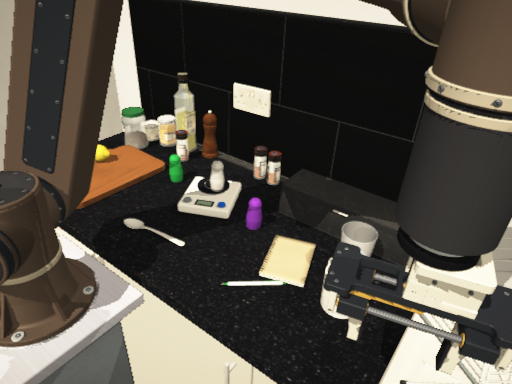

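View pics/top0.png

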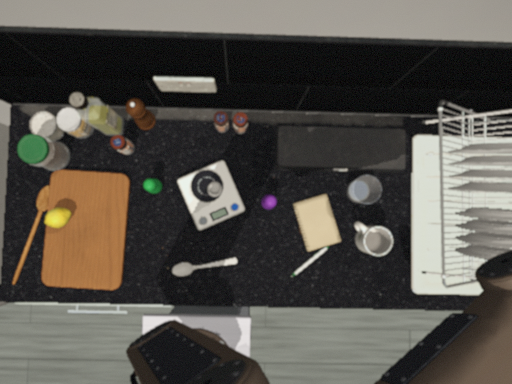

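Candidates for the shaker: the clear and grey one on the pan (top 214,188; scene 217,175), the green look-alike (top 152,186; scene 176,168) and the purple one (top 269,202; scene 254,213). I choose the clear one on the pan and check it in a close crop.

```bash
python3 - <<'E'
from h import *
a=cv2.imread('pics/top0.png')[150:240,165:255]; b=cv2.imread('pics/scene0.png')[150:225,170:250]
cv2.imwrite('pics/c_top.png',cv2.resize(a,None,fx=6.6,fy=6.6,interpolation=cv2.INTER_CUBIC))
cv2.imwrite('pics/c_scene.png',cv2.resize(b,None,fx=8,fy=8,interpolation=cv2.INTER_CUBIC))
E
```

```text
(no output)
```

View pics/c_top.png

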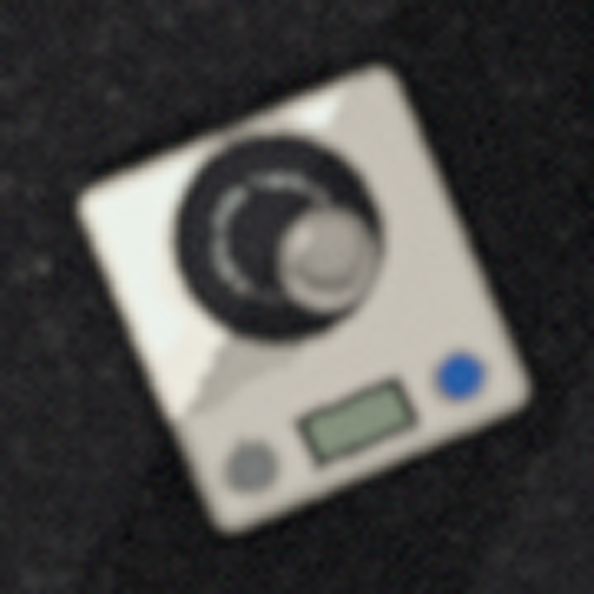

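View pics/c_scene.png

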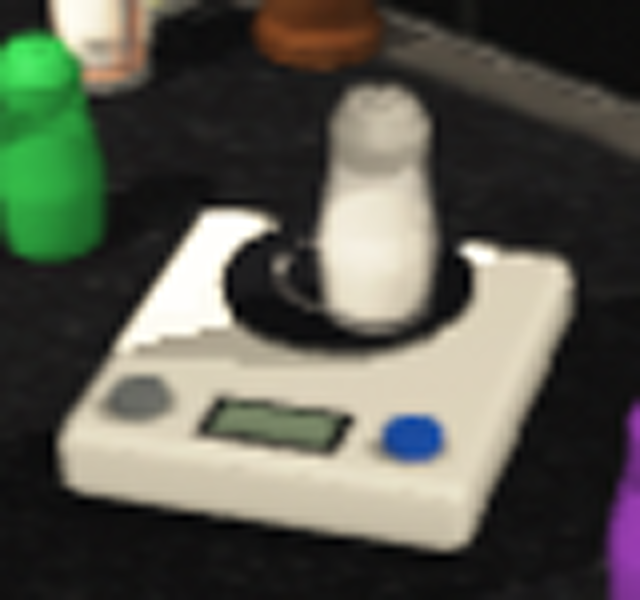

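```bash
cat >> h.py <<'E'
def ct(x,y): return (165-.5+ (x+.5)/6.6, 150-.5+(y+.5)/6.6)
def cs(x,y): return (170-.5+ (x+.5)/8, 150-.5+(y+.5)/8)
E
python3 - <<'E'
from h import *
t=snapshot("top"); s=snapshot("scene")
for n,p,z in(("pan",(278,238),.044),("tare",(461,377),.040),("off",(252,467),.040)): print(n,ray(t,ct(*p),z))
for n,p,z in(("tare",(412,438),.040),("off",(138,398),.040)): print('s',n,ray(s,cs(*p),z))
for x in (224,474): print(ray(s,cs(x,285),.044))
print('shaker cap top', ray(t,ct(328,256),.115), ray(t,ct(328,256),.105))
# fit scale
from scipy.optimize import least_squares
def pts(q):
    x,y,a=q; c,sn=np.cos(a),np.sin(a)
    f=lambda px,py,z:[x+c*px-sn*py,y+sn*px+c*py,z]
    return f
# keys at (-kx, -+0.05)
def res(q):
    f=pts(q[:3]); 
    P=[f(.028,0,.044),f(q[3],-.05,.04),f(q[3],.05,.04)]
    return np.r_[(proj(t,P)-[ct(278,238),ct(461,377),ct(252,467)]).ravel(),(proj(s,P[1:])-[cs(412,438),cs(138,398)]).ravel()]
r=least_squares(res,[.5,0,.3,-.055]); print(r.x,np.degrees(r.x[2]),r.fun)
f=pts(r.x); pc=np.array(f(.028,0,.044)); print('pan',pc,'tare',f(r.x[3],-.05,.04),'off',f(r.x[3],.05,.04))
print('pan in s',(proj(s,[pc])-[169.5,149.5])*8)
an=np.linspace(0,2*np.pi,60)
circ=lambda c,r_,z:np.c_[c[0]+r_*np.cos(an),c[1]+r_*np.sin(an),0*an+z]
# shaker: fit x,y from cap silhouette: overlay guess
g=ray(t,ct(328,256),.112)[:2]
for name,sn_,o,w,k in(("t",t,(165,150),90,6.6),("s",s,(170,150),80,8)):
    im=sn_['image'][o[1]:o[1]+(90 if name=='t' else 75),o[0]:o[0]+w]
    im=cv2.resize(im,None,fx=k,fy=k,interpolation=cv2.INTER_CUBIC)
    for c,rr,z,col in((pc,.048,.044,(0,255,255)),(pc,.026,.044,(0,255,0)),(f(r.x[3],-.05),0,0,0) if 0 else (pc,.001,.044,(0,0,255)),(g,.015,.044,(255,0,255)),(g,.022,.074,(255,128,0)),(g,.0175,.112,(0,128,255))):
        p=(proj(sn_,circ(c,rr,z))-np.array(o)+.5)*k-.5
        cv2.polylines(im,[p.round().astype(int)],True,col,1)
    cv2.imwrite(f'pics/o_{name}.png',im)
print(g,g-pc[:2])
E
```

```text
pan [ 0.53714656 -0.02263285  0.044     ]
tare [ 0.47809438 -0.10437573  0.04      ]
off [ 0.43653011 -0.01376817  0.04      ]
s tare [ 0.47307229 -0.10737304  0.04      ]
s off [ 0.43077193 -0.01740257  0.04      ]
[0.5004657 0.0071571 0.044    ]
[ 0.55959855 -0.06368226  0.044     ]
shaker cap top [ 0.52488    -0.04931957  0.115     ] [ 0.52556659 -0.04867824  0.105     ]
[ 0.51159973 -0.0340963   0.42940576 -0.06146474] 24.603137586671682 [-0.06783413  0.02895309  0.25236421  0.54428066  0.14197159  0.56838448
  0.20039084 -0.83376866  0.23446953 -1.02416544]Traceback (most recent call last):
  File "<stdin>", line 19, in <module>
  File "<stdin>", line 10, in pts
ValueError: too many values to unpack (expected 3)
```

```bash
cat >> h.py <<'E'
an=np.linspace(0,2*np.pi,60)
SC=np.array([.51160,-.03410,.42941])
def sc(px,py,z):
    c,n=np.cos(SC[2]),np.sin(SC[2]); return np.array([SC[0]+c*px-n*py,SC[1]+n*px+c*py,z])
PAN=sc(.028,0,.044); TARE=sc(-.0615,-.05,.04); OFF=sc(-.0615,.05,.04)
def circ(c,r,z): return np.c_[c[0]+r*np.cos(an),c[1]+r*np.sin(an),0*an+z]
SH={'top':np.array([0,0.]),'scene':np.array([0,0.])}
def over(name,fn,g=None,o=None,wh=(90,90),k=6.6,draw=True):
    s=snapshot(name)
    o=np.array(o if o else ((165,150) if name=='top' else (170,150)))
    im=cv2.resize(s['image'][o[1]:o[1]+wh[1],o[0]:o[0]+wh[0]],None,fx=k,fy=k,interpolation=cv2.INTER_CUBIC)
    L=[(PAN,.048,.044,(0,255,255)),(PAN,.026,.044,(0,255,0)),(PAN,.001,.044,(0,0,255)),(TARE,.011,.04,(255,255,0)),(OFF,.011,.04,(255,255,0))]
    if g is not None: L+=[(g,.015,.044,(255,0,255)),(g,.022,.074,(255,128,0)),(g,.0175,.112,(0,128,255))]
    for c,r,z,col in L if draw else []:
        p=(proj(s,circ(c,r,z))+SH[name]-o+.5)*k-.5
        cv2.polylines(im,[(p*16).round().astype(int)],True,col,1,cv2.LINE_AA,4)
    cv2.imwrite(fn,im); return s
E
python3 - <<'E'
from h import *
import h
g=[.5252,-.0490]; print(PAN,TARE,OFF,np.array(g)-PAN[:2])
h.SH['top'][:]=[-.2,-.25]; h.SH['scene'][:]=[-.2,.95]
over('top','pics/o_t.png',g); over('scene','pics/o_s.png',g,wh=(80,75),k=8)
E
```

```text
[ 0.53705792 -0.02244264  0.044     ] [ 0.47650021 -0.10516515  0.04      ] [ 0.43486677 -0.01424399  0.04      ] [-0.01185792 -0.02655736]
```

View pics/o_t.png

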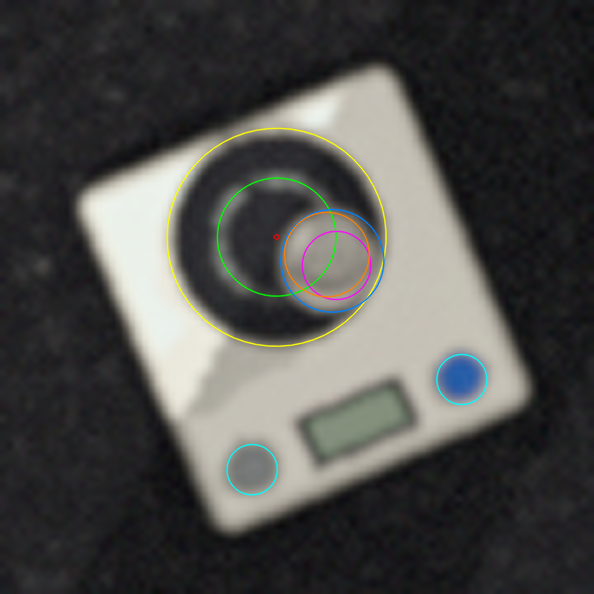

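View pics/o_s.png

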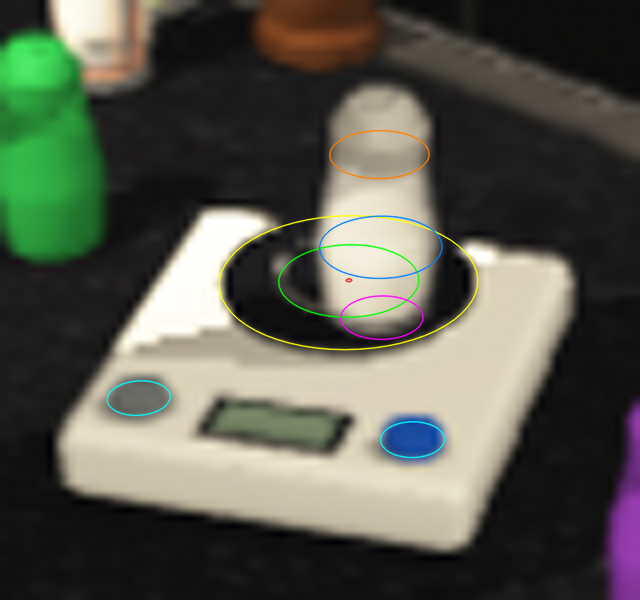

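```bash
cat >> h.py <<'E'
from scipy.spatial.transform import Rotation as Ro
def plan(p,R):
    o=ctrl.get_obs(); R0=Ro.from_euler('xyz',o['orientation'],degrees=True)
    sh=R0.inv().apply(np.array(p)-o['tool_pos']); rv=(R0.inv()*R).as_rotvec()
    print('t',o['clock'],'pos',o['tool_pos'].round(4),'rpy',o['orientation'].round(2),'F',o['force'].round(2),'\n shift',sh.round(4),'rot',rv.round(4))
D=np.array([.418,.909,0])
def tool(head,tilt):
    # tool x heading = head+180 (pushes along -x towards head), tip tilted forward
    return Ro.from_euler('z',head+180,degrees=True)*Ro.from_euler('x',180,degrees=True)*Ro.from_euler('y',-tilt,degrees=True)
E
python3 - <<'E'
from h import *
print(tool(65.3,25).as_matrix().round(2))
plan([.500,-.104,.20],tool(65.3,0))
E
```

```text
[[-0.38 -0.91  0.18]
 [-0.82  0.42  0.38]
 [-0.42  0.   -0.91]]
t 0.3 pos [ 0.1642 -0.6546  0.2262] rpy [ 179.97   -0.   -165.92] F [ 0.08 -0.01  0.92] 
 shift [-0.4597  0.4523  0.0265] rot [ 6.000e-04  2.000e-04 -8.939e-01]
```

```bash
python3 -m pendant '[[-0.04,0.04,0,0,0,-0.08,-1],[-0.08,0.08,0,0,0,-0.16,-1],[-0.12,0.12,0,0,0,-0.24,-1],[-0.16,0.16,0,0,0,-0.32,-1],[-0.2,0.2,0,0,0,-0.4,-1],[-0.24,0.24,0,0,0,-0.48,-1],[-0.28,0.28,0,0,0,-0.56,-1],[-0.32,0.32,0,0,0,-0.64,-1],[-0.36,0.355,0.005,0,0,-0.72,-1],[-0.4,0.39,0.01,0,0,-0.8,-1],[-0.43,0.42,0.02,0,0,-0.87,-1],[-0.46,0.452,0.026,0,0,-0.894,-1]]'; python3 - <<'E'
from h import *
plan([.500,-.107,.12],tool(65.3,25))
E
```

```text
clock: 1.8
tool_pos: [0.5009, -0.1029, 0.2003]
orientation: [-180.0, 0.0, -114.6]
force: [1.0, 0.0, 0.1]
opening: 0.0005
t 1.8 pos [ 0.5009 -0.1029  0.2003] rpy [-180.      0.   -114.59] F [1.04 0.02 0.13] 
 shift [ 0.0042 -0.0009  0.0803] rot [ 4.000e-04 -4.363e-01  1.900e-03]
```

```bash
python3 -m pendant '[[0.002,0,0.02,0,-0.15,0,-1],[0.004,0,0.05,0,-0.3,0,-1],[0.004,-0.001,0.08,0,-0.436,0,-1],[0.004,-0.001,0.08,0,-0.436,0,-1]]'; python3 - <<'E'
from h import *
import h
h.SH['top'][:]=[-.2,-.25]; h.SH['scene'][:]=[-.2,.95]
g=[.5255,-.0475]
over('top','pics/o_t1.png',g); over('scene','pics/o_s1.png',g,o=(150,100),wh=(120,120),k=5)
print(PAN[:2]-g)
plan([.500,-.107,.069],tool(65.3,25))
E
```

```text
clock: 2.3
tool_pos: [0.498, -0.1103, 0.118]
orientation: [179.7, 25.0, -115.2]
force: [-0.3, -0.6, 0.1]
opening: 0.0003
[0.01155792 0.02505736]
t 2.4 pos [ 0.4997 -0.1097  0.1207] rpy [ 179.96   24.85 -114.83] F [ 0.72 -0.44  0.29] 
 shift [0.0194 0.0008 0.048 ] rot [-0.0003 -0.0027 -0.0021]
```

View pics/o_t1.png

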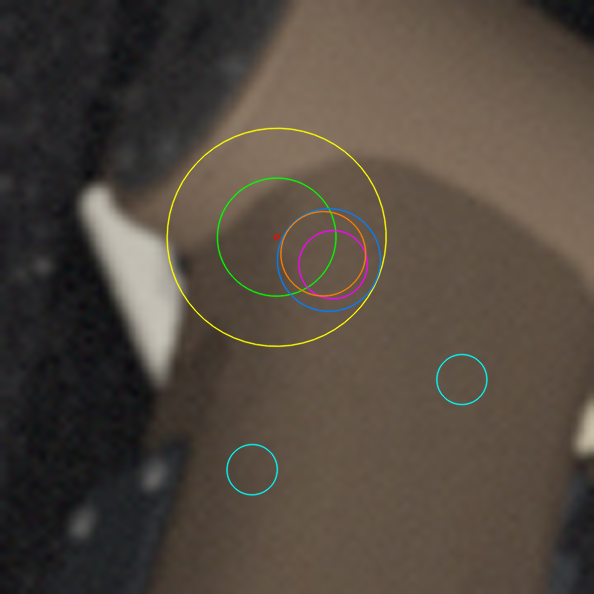

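View pics/o_s1.png

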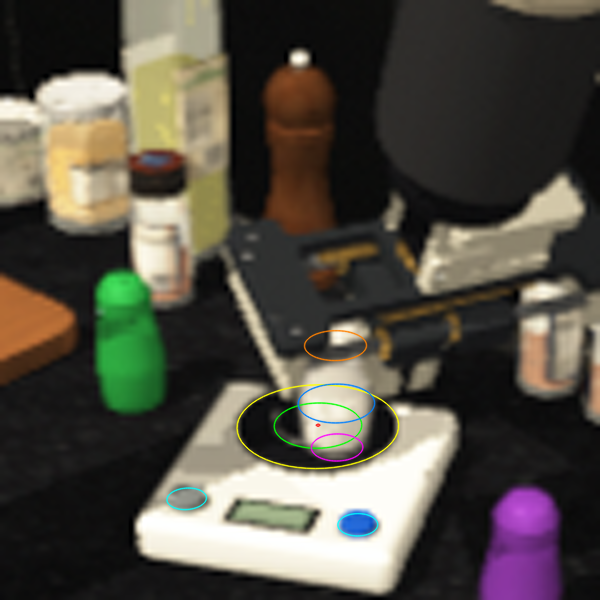

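```bash
python3 - <<'E'
from h import *
s=snapshot('scene'); o=ctrl.get_obs(); R=Ro.from_euler('xyz',o['orientation'],degrees=True)
print(R.as_matrix().round(2))
P=[[0,0,0],[0,.02,0],[0,-.02,0]]+[[a,b,-.066] for a,b in((-.039,-.0965),(-.039,.0965),(.039,.0965),(.039,-.0965))]
p=proj(s,R.apply(P)+o['tool_pos']); print(p.round(1))
im=cv2.resize(s['image'][80:240,140:340],None,fx=4,fy=4,interpolation=cv2.INTER_CUBIC)
q=((p-[140,80])*4).round().astype(int)
for x in q[:3]: cv2.circle(im,tuple(map(int,x)),3,(0,0,255),1)
cv2.polylines(im,[q[3:]],True,(0,255,0),1)
cv2.imwrite('pics/s2.png',im)
E
```

```text
[[-0.38 -0.91  0.18]
 [-0.82  0.42  0.38]
 [-0.42 -0.   -0.91]]
[[227.8 175.2]
 [221.  176.8]
 [234.5 173.6]
 [258.8 141.8]
 [191.7 155.7]
 [203.  180. ]
 [271.7 163.8]]
```

View pics/s2.png

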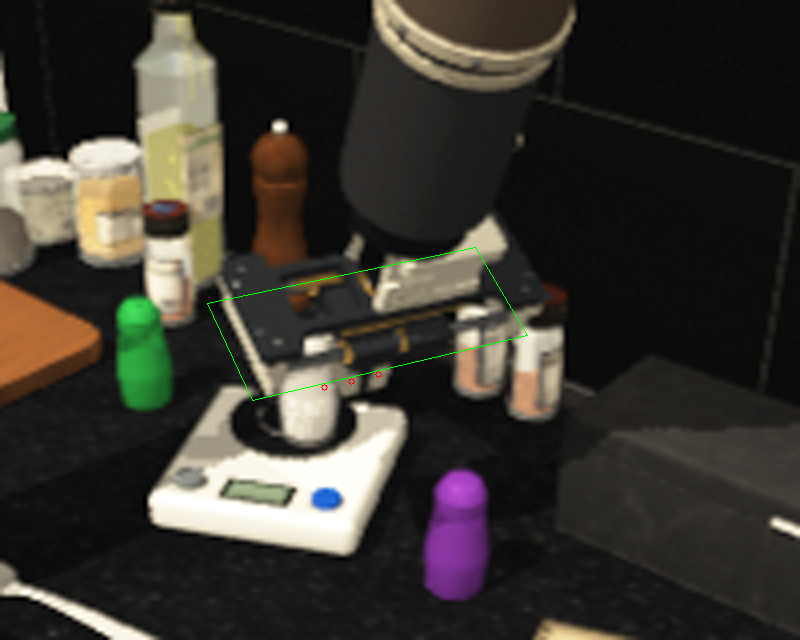

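```bash
python3 - <<'E'
from h import *
s=snapshot('scene')
im=cv2.resize(s['image'][145:200,190:250],None,fx=10,fy=10,interpolation=cv2.INTER_CUBIC)
cv2.imwrite('pics/s3.png',np.clip(im.astype(float)*1.3,0,255).astype('uint8'))
E
```

```text
(no output)
```

View pics/s3.png

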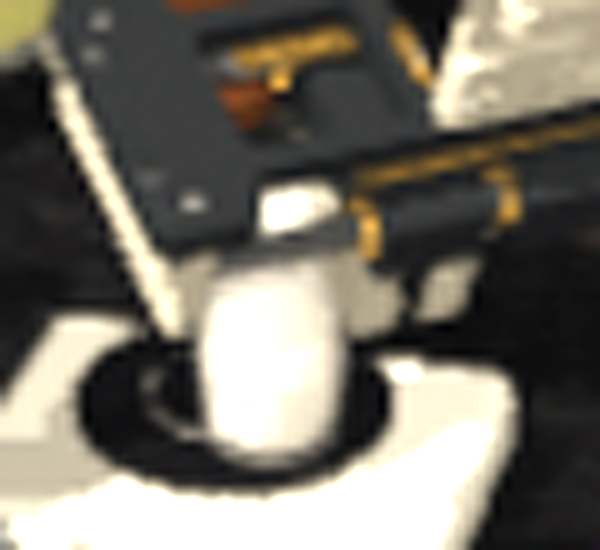

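```bash
python3 - <<'E'
from h import *
s=snapshot('scene'); im=cv2.imread('pics/scene0.png')
R=Ro.from_euler('xyz',[179.94,0,-165.92],degrees=True); t=np.array([.1642,-.6546,.2262])
def loop(pts): return proj(s,R.apply(pts)+t)
k=4;o=np.array([300,190])
im=cv2.resize(im[190:340,300:500],None,fx=4,fy=4,interpolation=cv2.INTER_CUBIC)
for L in ([[a,b,0] for a,b in((-.0095,.044),(-.0095,.065),(.0095,.065),(.0095,.044))],[[a,-b,0] for a,b in((-.0095,.044),(-.0095,.065),(.0095,.065),(.0095,.044))],[[a,b,-.066] for a,b in((-.039,-.0965),(-.039,.0965),(.039,.0965),(.039,-.0965))]):
    q=((loop(L)-o)*k).round().astype(int); cv2.polylines(im,[q],True,(0,255,0),1)
cv2.imwrite('pics/s4.png',im)
E
```

```text
(no output)
```

View pics/s4.png

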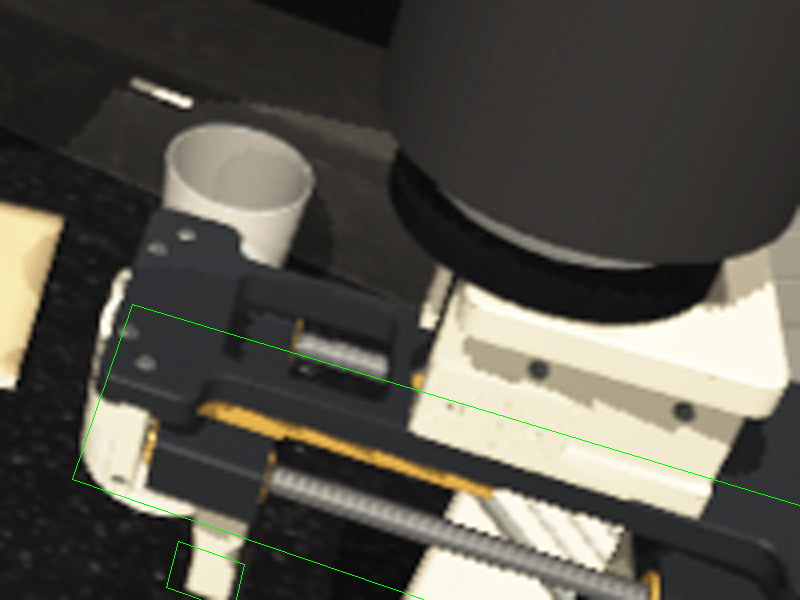

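```bash
python3 -m pendant '[[0.007,0,0.018,0,0,0,-1],[0.014,0.001,0.036,0,0,0,-1],[0.019,0.001,0.048,0,0,0,-1],[0.019,0.001,0.048,0,0,0,-1]]'; python3 - <<'E'
from h import *
s=snapshot('scene'); o=ctrl.get_obs(); R=Ro.from_euler('xyz',o['orientation'],degrees=True)
P=[[a,b,0] for a,b in((-.0095,-.013),(-.0095,.013),(.0095,.013),(.0095,-.013))]
p=proj(s,R.apply(P)+o['tool_pos']); 
im=cv2.resize(s['image'][135:210,180:260],None,fx=8,fy=8,interpolation=cv2.INTER_CUBIC)
q=((p-[180,135])*8).round().astype(int)
cv2.imwrite('pics/s5a.png',im)
cv2.polylines(im,[q],True,(0,255,0),1)
cv2.imwrite('pics/s5.png',im)
plan([.4995,-.104,.069],tool(65.3,25))
E
```

```text
clock: 3.05
tool_pos: [0.4992, -0.1048, 0.0674]
orientation: [179.8, 24.9, -114.8]
force: [0.4, -0.0, -0.3]
opening: 0.0004
t 3.1 pos [ 0.4997 -0.1052  0.0683] rpy [ 179.89   24.95 -114.73] F [-0.16 -1.52  0.36] 
 shift [-0.0012  0.0006 -0.0003] rot [ 0.0016 -0.0009 -0.0005]
```

View pics/s5.png

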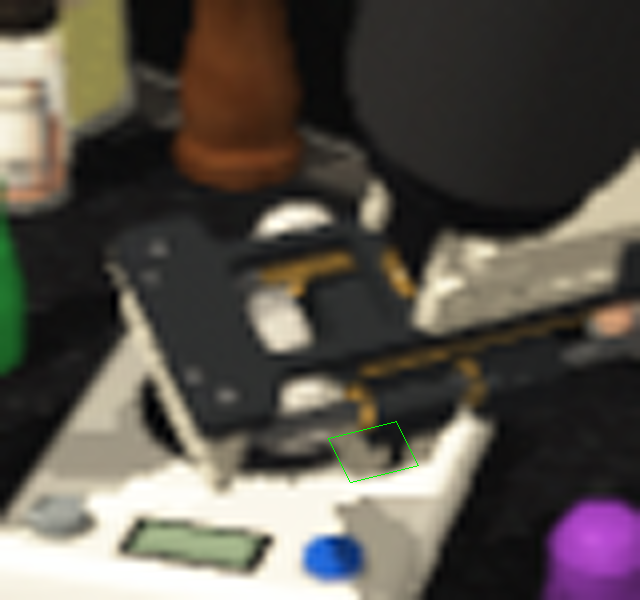

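```bash
python3 -m pendant '[[-0.007,0,0.0034,0,0,0,-1],[-0.014,0,0.0068,0,0,0,-1],[-0.021,0,0.0099,0,0,0,-1],[-0.024,0,0.0113,0,0,0,-1],[-0.0264,0,0.0123,0,0,0,-1],[-0.0287,0,0.0134,0,0,0,-1],[-0.031,0,0.0145,0,0,0,-1],[-0.0334,0,0.0156,0,0,0,-1],[-0.0357,0,0.0166,0,0,0,-1],[-0.038,0,0.0177,0,0,0,-1],[-0.039,0,0.0182,0,0,0,-1],[-0.039,0,0.0182,0,0,0,-1]]';  python3 - <<'E'
from h import *
plan([.4995,-.104,.069],tool(65.3,25))
E
```

```text
clock: 4.6
tool_pos: [0.518, -0.066, 0.069]
orientation: [180.0, 25.0, -114.7]
force: [0.0, -1.2, -0.4]
opening: 0.0004
t 4.6 pos [ 0.518 -0.066  0.069] rpy [ 180.     24.98 -114.68] F [ 0.04 -1.18 -0.35] 
 shift [ 0.0383  0.0009 -0.0179] rot [ 0.0001 -0.0003  0.0003]
```

```bash
python3 -m pendant '[[0.007,0,-0.0033,0,0,0,-1],[0.025,0,-0.0117,0,0,0,-1],[0.0408,0,-0.019,0,0,0,-1],[0.03,0,-0.044,0,0,0,-1],[0.0154,0,-0.0734,0,0,0,-1],[0.0154,0,-0.0734,0,0,0,-1]]';  python3 - <<'E'
from h import *
import h
h.SH['scene'][:]=[-.2,.95]
over('scene','pics/o_s2.png',[.5255,-.0475],wh=(80,75),k=8)
plan([.4995,-.104,.069],tool(65.3,25))
E
```

```text
clock: 5.35
tool_pos: [0.5005, -0.1081, 0.1316]
orientation: [-179.7, 25.0, -114.6]
force: [0.7, 1.0, -0.9]
opening: 0.0006
t 5.4 pos [ 0.4996 -0.1076  0.1301] rpy [-179.84   25.02 -114.66] F [ 0.3  -0.28 -1.23] 
 shift [0.0229 0.0017 0.0568] rot [-0.0024  0.0003  0.0007]
```

View pics/o_s2.png

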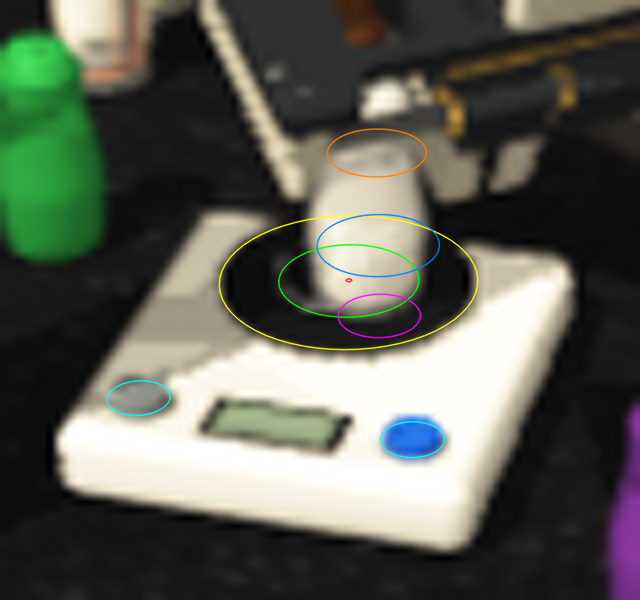

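```bash
cat >> h.py <<'E'
PROF=[(0,15),(5,17),(12,19.8),(20,21.6),(25,22),(35,22),(45,20.5),(55,18.6),(65,17.5),(78,17.5),(84,14),(88,8),(90,2)]
def hull(s,g,zb=.0436):
    P=np.vstack([circ(g,r/1e3,zb+z/1e3) for z,r in PROF]); return cv2.convexHull(proj(s,P).astype(np.float32))[:,0]
def over2(name,fn,gs,o,wh,k,s=None):
    s=s or snapshot(name); o=np.array(o)
    im=cv2.resize(s['image'][o[1]:o[1]+wh[1],o[0]:o[0]+wh[0]],None,fx=k,fy=k,interpolation=cv2.INTER_CUBIC)
    T=lambda p:(((p+SH[name]-o+.5)*k-.5)*16).round().astype(int)
    for c,r,z,col in [(PAN,.048,.044,(0,255,255)),(PAN,.026,.044,(0,255,0)),(TARE,.011,.04,(255,255,0)),(OFF,.011,.04,(255,255,0))]:
        cv2.polylines(im,[T(proj(s,circ(c,r,z)))],True,col,1,cv2.LINE_AA,4)
    for g,col in zip(gs,[(255,0,255),(255,128,0),(0,128,255)]):
        cv2.polylines(im,[T(hull(s,g))],True,col,1,cv2.LINE_AA,4)
        cv2.polylines(im,[T(proj(s,circ(g,.015,.0436)))],True,col,1,cv2.LINE_AA,4)
    cv2.imwrite(fn,im); return s
SH['scene'][:]=[-.2,.95]; SH['top'][:]=[-.2,-.25]
E
python3 - <<'E'
from h import *
import h
s=snapshot('scene')
s0=dict(s); s0['image']=cv2.imread('pics/scene0.png')
g=np.array([.5255,-.0475])
over2('scene','pics/p0.png',[g],(195,150),(50,50),12,s0)
over2('scene','pics/p1.png',[g+.010*D[:2]],(195,150),(50,50),12,s)
t=snapshot('top'); t['image']=cv2.imread('pics/top0.png')
over2('top','pics/p2.png',[g],(185,165),(50,45),12,t)
a=np.hstack([cv2.imread(f'pics/p{i}.png')[:540] for i in(0,1)]); cv2.imwrite('pics/p01.png',cv2.resize(a,(800,360)))
E
```

```text
(no output)
```

View pics/p0.png

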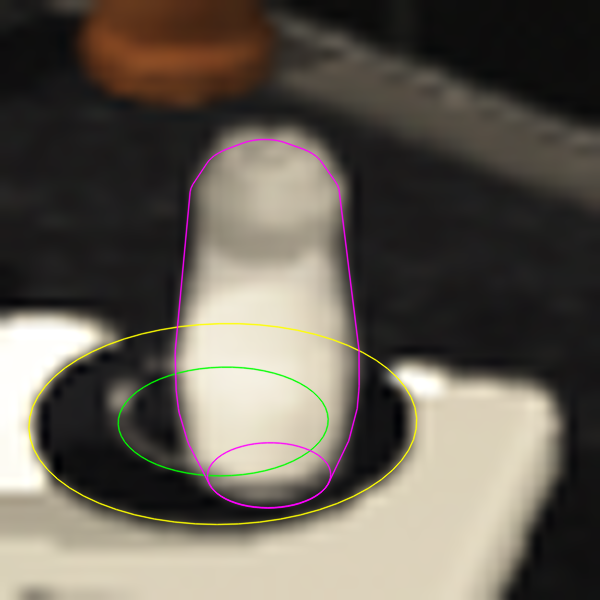

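View pics/p1.png

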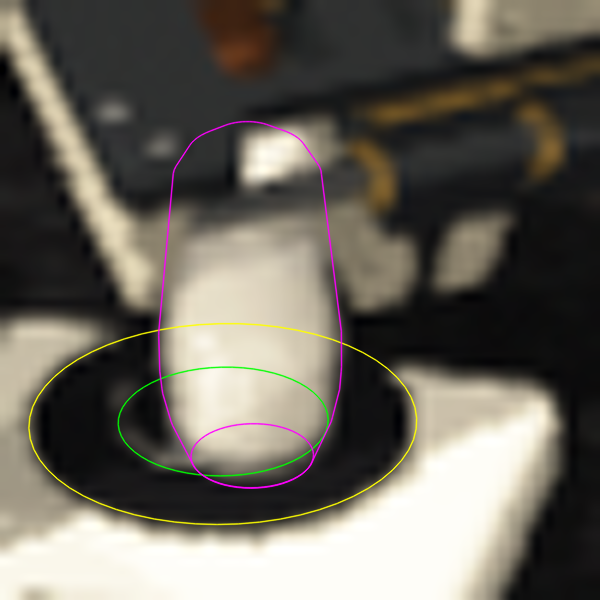

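View pics/p2.png

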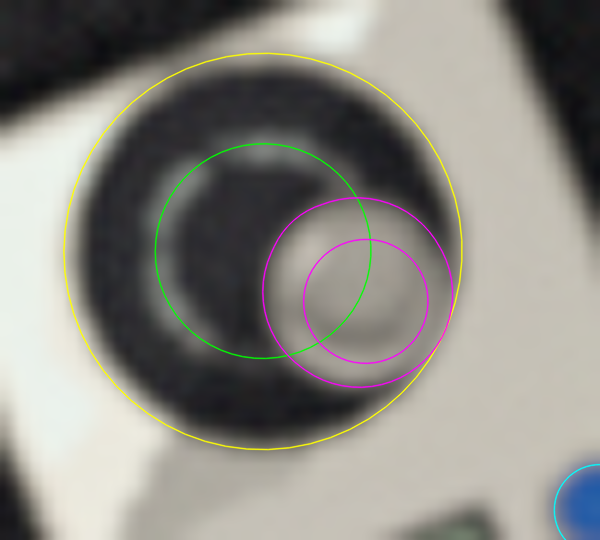

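```bash
python3 -m pendant '[[0.013,0,0.0277,0,0,0,-1],[0.0258,0.001,0.0553,0,0,0,-1],[0.0258,0.001,0.0553,0,0,0,-1],[0.0258,0.001,0.0553,0,0,0,-1]]';  python3 - <<'E'
from h import *
plan([.5222,-.0569,.069],tool(65.3,25))
E
```

```text
clock: 6.0
tool_pos: [0.4985, -0.1069, 0.0683]
orientation: [180.0, 25.0, -114.7]
force: [0.7, 0.1, 1.2]
opening: 0.0005
t 6.0 pos [ 0.4985 -0.1069  0.0683] rpy [ 179.98   24.96 -114.7 ] F [0.66 0.06 1.15] 
 shift [-0.0505 -0.0007  0.0227] rot [ 0.0004 -0.0007  0.    ]
```

```bash
python3 -m pendant '[[-0.0091,0,0.0041,0,0,0,-1],[-0.0181,0,0.0082,0,0,0,-1],[-0.0272,-0.0003,0.0123,0,0,0,-1],[-0.0344,-0.0005,0.0156,0,0,0,-1],[-0.0371,-0.0007,0.0168,0,0,0,-1],[-0.0394,-0.0007,0.0178,0,0,0,-1],[-0.0417,-0.0007,0.0188,0,0,0,-1],[-0.0439,-0.0007,0.0198,0,0,0,-1],[-0.0462,-0.0007,0.0208,0,0,0,-1],[-0.0485,-0.0007,0.0219,0,0,0,-1],[-0.0503,-0.0007,0.0227,0,0,0,-1],[-0.0503,-0.0007,0.0227,0,0,0,-1]]'
python3 -m pendant '[[0.007,0,-0.0033,0,0,0,-1],[0.025,0,-0.0117,0,0,0,-1],[0.045,0,-0.021,0,0,0,-1],[0.045,0,-0.06,0,0,0,-1],[0.06,0.0,-0.1,0,0,0,-1],[0.1,0.0,-0.12,0,0,0,-1],[0.15,0,-0.13,0,0,0,-1],[0.15,0,-0.13,0,0,0,-1]]';  python3 - <<'E'
from h import *
s=snapshot('scene'); t=snapshot('top')
cv2.imwrite('pics/top3.png',t['image']); cv2.imwrite('pics/scene3.png',s['image'])
g=np.array([.5350,-.0275])
over2('scene','pics/q1.png',[g],(195,150),(50,50),12,s)
over2('top','pics/q2.png',[g],(185,165),(50,45),12,t)
plan([.5222,-.0569,.069],tool(65.3,25))
E
```

```text
clock: 7.5
tool_pos: [0.522, -0.0566, 0.0687]
orientation: [180.0, 25.0, -114.7]
force: [0.0, -0.4, 0.0]
opening: 0.0007
clock: 8.5
tool_pos: [0.4404, -0.2328, 0.1222]
orientation: [179.9, 25.0, -115.0]
force: [0.4, -0.3, -0.4]
opening: 0.0002
t 8.6 pos [ 0.4417 -0.2308  0.1229] rpy [ 179.96   25.   -114.83] F [ 0.13 -0.06  0.09] 
 shift [-1.509e-01 -1.000e-04  1.298e-01] rot [-0.0002 -0.0001 -0.0021]
```

View pics/q1.png

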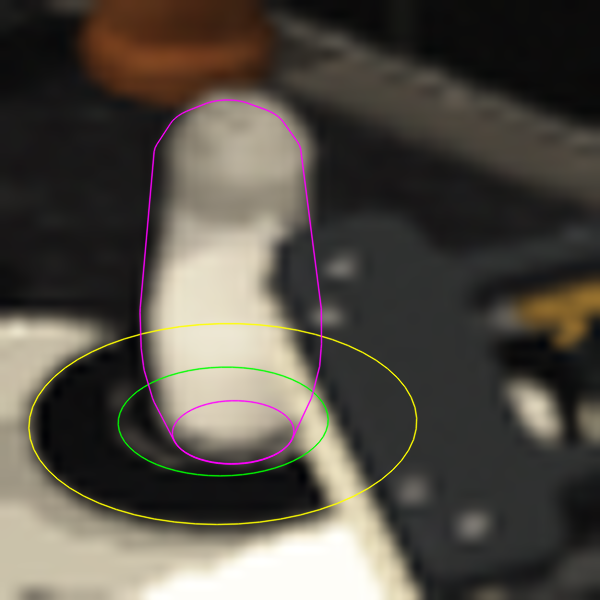

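View pics/q2.png

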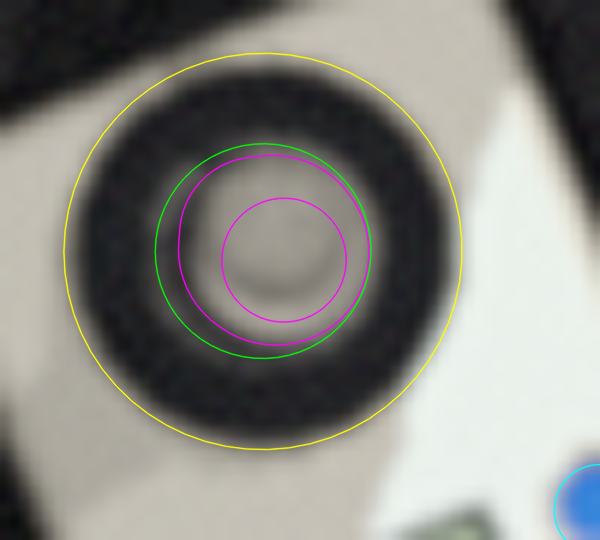

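```bash
cat >> h.py <<'E'
def meas(t,g0):
    im=cv2.resize(t['image'][165:210,185:235],None,fx=12,fy=12,interpolation=cv2.INTER_CUBIC)
    gr=cv2.cvtColor(im,cv2.COLOR_BGR2GRAY); out=[]
    c=(proj(t,[PAN])[0]-[185,165]+.5)*12-.5
    hb=(hull(t,g0)-[185,165]+.5)*12-.5; bc=hb.mean(0)
    def edges(ctr,r0,r1,sgn):
        E=[]
        for a in np.linspace(0,2*np.pi,72,endpoint=False):
            r=np.arange(r0,r1); x=ctr[0]+r*np.cos(a); y=ctr[1]+r*np.sin(a)
            v=cv2.remap(cv2.GaussianBlur(gr,(0,0),3).astype(np.float32),x.astype(np.float32)[None],y.astype(np.float32)[None],1)[0]
            d=np.gradient(v)*sgn; i=d.argmax()
            if d[i]>.8: E.append((x[i],y[i]))
        return np.array(E,np.float32)
    pe=edges(c,160,215,1); be=edges(bc,65,115,-1)
    def fit(E):
        from scipy.optimize import least_squares
        return least_squares(lambda q:np.hypot(E[:,0]-q[0],E[:,1]-q[1])-q[2],[*E.mean(0),100],loss='soft_l1',f_scale=3).x
    P,B=fit(pe),fit(be)
    cx=lambda q:(q[:2]+.5)/12-.5+np.array([185,165])
    print('pan circ',P.round(1),len(pe),'world',ray(t,cx(P),.044).round(4),' body',B.round(1),len(be),'world@.074',ray(t,cx(B),.0736).round(4),'@.109',ray(t,cx(B),.109).round(4))
    return P,B
E
python3 - <<'E'
from h import *
t=snapshot('top'); meas(t,[.535,-.029])
t0=dict(t); t0['image']=cv2.imread('pics/top0.png'); meas(t0,[.5255,-.0475])
g=[.535,-.029]; h_=(hull(t,g)-[185,165]+.5)*12-.5; print(cv2.minEnclosingCircle(h_))
E
```

```text
pan circ [262.2 254.5 188.5] 72 world [ 0.5368 -0.0218  0.044 ]  body [287.2 246.3  94.8] 72 world@.074 [ 0.5367 -0.0301  0.0736] @.109 [ 0.5339 -0.0329  0.109 ]
pan circ [266.8 254.4 189.4] 72 world [ 0.5368 -0.0229  0.044 ]  body [353.5 293.3  89.8] 65 world@.074 [ 0.526  -0.0459  0.0736] @.109 [ 0.5236 -0.0482  0.109 ]Traceback (most recent call last):
  File "<stdin>", line 4, in <module>
cv2.error: OpenCV(4.12.0) /io/opencv/modules/imgproc/src/shapedescr.cpp:201: error: (-215:Assertion failed) count >= 0 && (depth == CV_32F || depth == CV_32S) in function 'minEnclosingCircle'
```

```bash
python3 - <<'E'
from h import *
im=cv2.imread('pics/top3.png')[168:206,188:228]
im=cv2.resize(im,None,fx=15,fy=15,interpolation=cv2.INTER_CUBIC).astype(float)
cv2.imwrite('pics/q3.png',np.clip((im-20)*1.7,0,255).astype('uint8'))
from h import *
t=snapshot('top')
for g in([.535,-.029],):
  for z,r in((.0436,15),(.0736,22),(.112,17.5)):
    p=(proj(t,circ(g,r/1e3,z))-[188,168]+.5)*15-.5; print(z,p.min(0).round(),p.max(0).round())
p=(proj(t,circ(PAN,.048,.044))-[188,168]+.5)*15-.5; print('pan',p.min(0).round(),p.max(0).round())
p=(proj(t,circ(PAN,.026,.044))-[188,168]+.5)*15-.5; print('ring',p.min(0).round(),p.max(0).round())
E
```

```text
0.0436 [243. 206.] [398. 361.]
0.0736 [191. 155.] [425. 388.]
0.112 [195. 160.] [388. 351.]
pan [37. 25.] [535. 520.]
ring [152. 138.] [421. 406.]
```

View pics/q3.png

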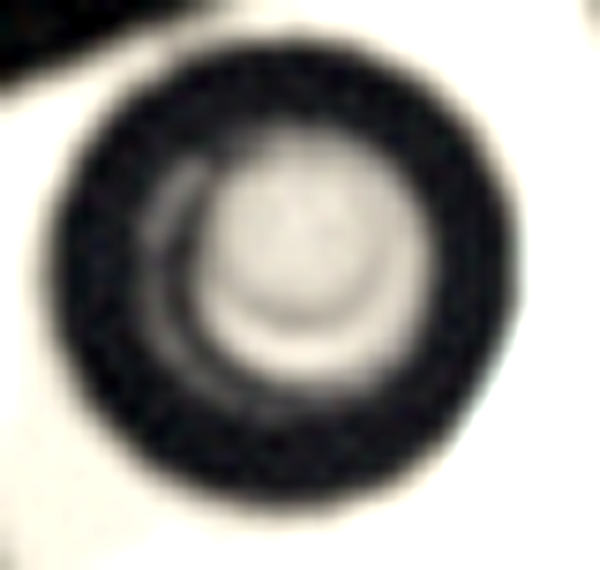

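```bash
python3 - <<'E'
from h import *
plan([.5094,-.1124,.068],tool(73,25))
E
```

```text
t 8.7 pos [ 0.4423 -0.2299  0.1233] rpy [-179.99   24.99 -114.68] F [ 0.41  0.61 -0.88] 
 shift [-0.0988 -0.0119  0.1071] rot [-0.0568 -0.0002 -0.1215]
```

```bash
python3 -m pendant '[[-0.041,-0.004,0.019,-0.019,0,-0.04,-1],[-0.082,-0.008,0.038,-0.038,0,-0.08,-1],[-0.1222,-0.0119,0.057,-0.0568,0,-0.1215,-1],[-0.112,-0.0119,0.082,-0.0568,0,-0.1215,-1],[-0.0988,-0.0119,0.1071,-0.0568,0,-0.1215,-1],[-0.0988,-0.0119,0.1071,-0.0568,0,-0.1215,-1],[-0.0988,-0.0119,0.1071,-0.0568,0,-0.1215,-1]]';  python3 - <<'E'
from h import *
plan([.5284,-.0503,.069],tool(73,25))
E
```

```text
clock: 9.57
tool_pos: [0.51, -0.1124, 0.0688]
orientation: [-179.9, 25.0, -106.9]
force: [0.1, -0.6, -1.3]
opening: 0.0003
t 9.575 pos [ 0.51   -0.1124  0.0688] rpy [-179.94   24.97 -106.93] F [ 0.08 -0.64 -1.34] 
 shift [-0.0588  0.0005  0.0272] rot [-0.0005 -0.0005  0.0011]
```

```bash
python3 -m pendant '[[-0.0109,0,0.005,0,0,0,-1],[-0.0218,0,0.0101,0,0,0,-1],[-0.0327,0,0.0151,0,0,0,-1],[-0.0417,0.0003,0.0193,0,0,0,-1],[-0.0463,0.0005,0.0214,0,0,0,-1],[-0.049,0.0005,0.0227,0,0,0,-1],[-0.0512,0.0005,0.0237,0,0,0,-1],[-0.0535,0.0005,0.0248,0,0,0,-1],[-0.0558,0.0005,0.0258,0,0,0,-1],[-0.0576,0.0005,0.0267,0,0,0,-1],[-0.0588,0.0005,0.0272,0,0,0,-1],[-0.0588,0.0005,0.0272,0,0,0,-1]]'
python3 -m pendant '[[0.007,0,-0.0033,0,0,0,-1],[0.025,0,-0.0117,0,0,0,-1],[0.045,0,-0.021,0,0,0,-1],[0.045,0,-0.06,0,0,0,-1],[0.06,0.0,-0.1,0,0,0,-1],[0.1,0.0,-0.12,0,0,0,-1],[0.14,0,-0.13,0,0,0,-1],[0.16,0,-0.14,0,0,0,-1],[0.16,0,-0.14,0,0,0,-1]]';  python3 - <<'E'
from h import *
s=snapshot('scene'); t=snapshot('top')
cv2.imwrite('pics/top4.png',t['image']); cv2.imwrite('pics/scene4.png',s['image'])
over2('scene','pics/r1.png',[PAN[:2]],(195,150),(50,50),12,s)
im=cv2.resize(t['image'][168:206,188:228],None,fx=15,fy=15,interpolation=cv2.INTER_CUBIC).astype(float)
cv2.imwrite('pics/r2.png',np.clip((im-20)*1.7,0,255).astype('uint8'))
for g in(PAN[:2],):
  for z,r in((.0436,15),(.0736,22),(.112,17.5)):
    p=(proj(t,circ(g,r/1e3,z))-[188,168]+.5)*15-.5; print(z,p.min(0).round(),p.max(0).round())
plan([.5222,-.0569,.069],tool(73,0))
E
```

```text
clock: 11.08
tool_pos: [0.5278, -0.0505, 0.068]
orientation: [180.0, 25.0, -107.0]
force: [0.5, -0.1, 0.2]
opening: -0.0
clock: 12.2
tool_pos: [0.4674, -0.2475, 0.1269]
orientation: [179.9, 25.0, -107.2]
force: [0.4, 0.1, -0.5]
opening: 0.0004
0.0436 [209. 195.] [364. 350.]
0.0736 [157. 144.] [391. 376.]
0.112 [160. 148.] [352. 339.]
t 12.3 pos [ 0.4679 -0.2459  0.1272] rpy [ 179.97   25.   -107.08] F [-0.71 -0.24 -0.63] 
 shift [-0.1536  0.0035  0.1358] rot [ 3.000e-04  4.363e-01 -1.300e-03]
```

View pics/r1.png

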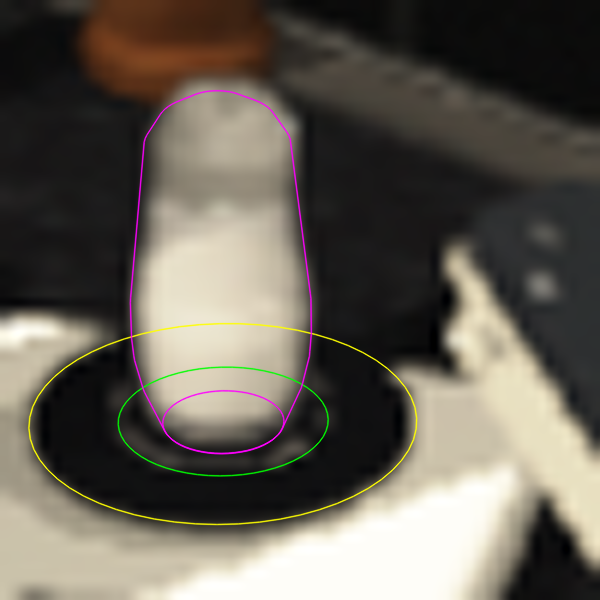

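View pics/r2.png

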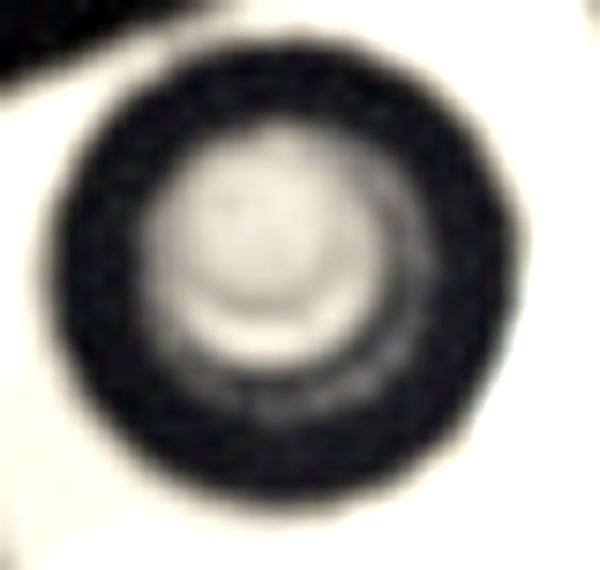

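```bash
python3 - <<'E'
from h import *
t=snapshot('top')
im=cv2.resize(t['image'][150:240,170:290],None,fx=6,fy=6,interpolation=cv2.INTER_CUBIC); cv2.imwrite('pics/r3.png',im)
print('purple',ray(t,(269,202),.08)); print('green',ray(t,(152,186),.08))
plan([.4765,-.1052,.10],tool(54,0))
E
```

```text
purple [ 0.49257752 -0.20167846  0.08      ]
green [0.52972149 0.1271954  0.08      ]
t 12.35 pos [ 0.468  -0.2455  0.1273] rpy [ 179.98   25.   -107.03] F [-0.34 -1.01 -0.18] 
 shift [-0.1123  0.033   0.0825] rot [0.0725 0.4322 0.3259]
```

View pics/r3.png

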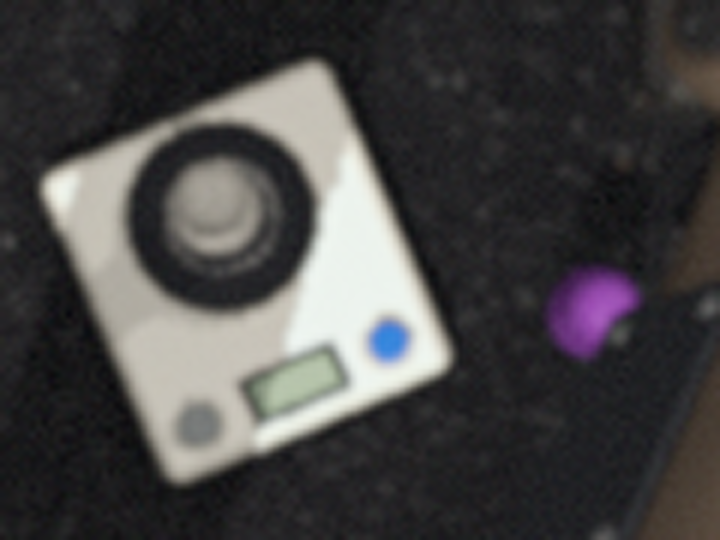

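```bash
python3 - <<'E'
from h import *
plan([.4765,-.1052,.13],tool(75,0))
E
```

```text
t 12.35 pos [ 0.468  -0.2455  0.1273] rpy [ 179.98   25.   -107.03] F [-0.34 -1.01 -0.18] 
 shift [-0.125   0.033   0.0553] rot [-0.0074  0.4363 -0.0348]
```

```bash
python3 -m pendant '[[-0.03,0.008,0.012,0,0.1,-0.01,-1],[-0.06,0.016,0.025,-0.003,0.2,-0.02,-1],[-0.09,0.024,0.039,-0.005,0.3,-0.03,-1],[-0.125,0.033,0.0553,-0.0074,0.4363,-0.035,-1],[-0.125,0.033,0.0553,-0.0074,0.4363,-0.035,-1],[-0.125,0.033,0.0553,-0.0074,0.4363,-0.035,-1]]'; python3 - <<'E'
from h import *
plan([.4765,-.1052,.048],tool(75,0))
E
```

```text
clock: 13.1
tool_pos: [0.4765, -0.1038, 0.1301]
orientation: [-180.0, 0.0, -104.8]
force: [-0.1, -0.8, 0.4]
opening: 0.0003
t 13.1 pos [ 0.4765 -0.1038  0.1301] rpy [-1.7999e+02  4.0000e-02 -1.0475e+02] F [-0.14 -0.83  0.4 ] 
 shift [ 0.0014 -0.0003  0.0821] rot [-0.0001  0.0007  0.0043]
```

```bash
python3 -m pendant '[[0.0005,0,0.03,0,0,0,-1],[0.001,0,0.06,0,0,0,-1],[0.001,0,0.081,0,0,0,-1],[0.001,0,0.081,0,0,0,-1],[0.001,0,0.081,0,0,0,-1]]'; python3 - <<'E'
from h import *
s=snapshot('scene'); o=ctrl.get_obs(); R=Ro.from_euler('xyz',o['orientation'],degrees=True)
P=[[a,b,0] for a,b in((-.0095,-.013),(-.0095,.013),(.0095,.013),(.0095,-.013))]
p=proj(s,R.apply(P)+o['tool_pos'])
im=cv2.resize(s['image'][150:215,180:260],None,fx=10,fy=10,interpolation=cv2.INTER_CUBIC)
cv2.polylines(im,[((p-[180,150])*10).round().astype(int)],True,(0,255,0),1)
cv2.imwrite('pics/k1.png',im)
plan([.4765,-.1052,.036],tool(75,0))
E
```

```text
clock: 13.72
tool_pos: [0.4767, -0.1076, 0.0497]
orientation: [-180.0, 0.0, -105.1]
force: [-0.4, -0.6, 0.4]
opening: 0.0001
t 13.775 pos [ 0.4769 -0.1073  0.0499] rpy [-1.7992e+02  2.0000e-02 -1.0507e+02] F [0.04 0.05 0.53] 
 shift [-0.0019  0.0009  0.0139] rot [-0.0015  0.0004 -0.0013]
```

View pics/k1.png

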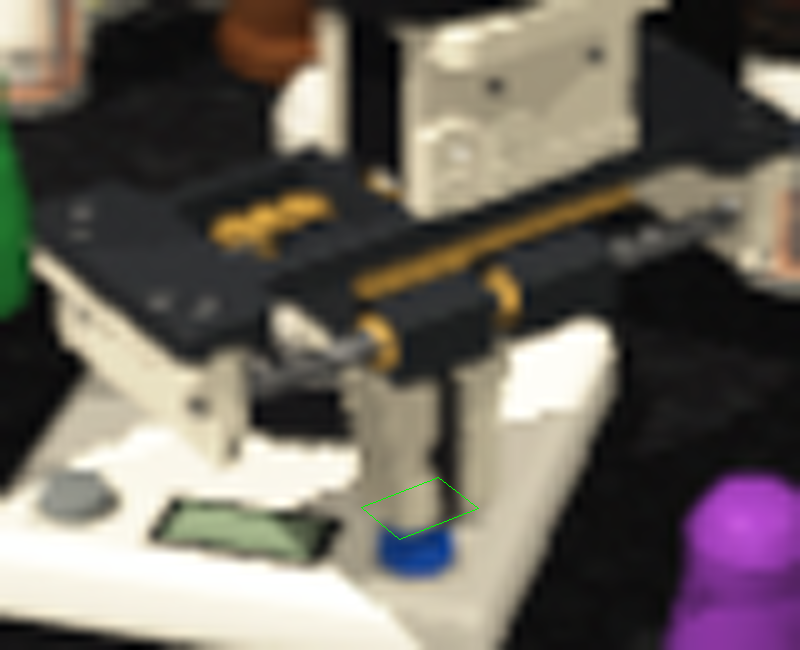

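```bash
python3 -m pendant '[[0,0,0.005,0,0,0,-1],[0,0,0.008,0,0,0,-1],[0,0,0.01,0,0,0,-1],[0,0,0.011,0,0,0,-1],[0,0,0.012,0,0,0,-1],[0,0,0.012,0,0,0,-1]]'; python3 - <<'E'
from h import *
F=[];Z=[]
for i in range(4):
    s=snapshot('scene'); o=ctrl.get_obs();F.append(o['force']);Z.append(o['tool_pos'])
print(np.mean(F,0),np.mean(Z,0))
E
```

```text
clock: 14.52
tool_pos: [0.4763, -0.1064, 0.0373]
orientation: [-180.0, -0.0, -105.0]
force: [-0.2, 0.0, 4.9]
opening: 0.0002
[-1.67077723  0.56619881  5.4541394 ] [ 0.47636028 -0.10637285  0.03725788]
```

```bash
python3 -m pendant '[[0,0,0.0007,0,0,0,-1],[0,0,0.0007,0,0,0,-1]]'; python3 - <<'E'
from h import *
s=snapshot('scene'); cv2.imwrite('pics/k2.png',cv2.resize(s['image'][170:215,190:250],None,fx=12,fy=12,interpolation=cv2.INTER_CUBIC))
E
python3 -m pendant '[[0,0,-0.004,0,0,0,-1],[0,0,-0.012,0,0,0,-1],[0,0,-0.05,0,0,0,-1],[0,0,-0.1,0,0,0,-1],[0.05,0,-0.11,0,0,0,-1],[0.1,0,-0.11,0,0,0,-1],[0.15,0,-0.11,0,0,0,-1],[0.2,0,-0.12,0,0,0,-1],[0.2,0,-0.12,0,0,0,-1],[0.2,0,-0.12,0,0,0,-1]]'
python3 - <<'E'
from h import *
s=snapshot('scene'); t=snapshot('top'); cv2.imwrite('pics/f_s.png',cv2.resize(s['image'][145:220,165:265],None,fx=8,fy=8,interpolation=cv2.INTER_CUBIC))
im=cv2.resize(t['image'][160:230,180:260],None,fx=8.5,fy=8.5,interpolation=cv2.INTER_CUBIC); cv2.imwrite('pics/f_t.png',im)
print(ctrl.get_obs()['force'],ctrl.get_obs()['clock'])
E
```

```text
clock: 14.98
tool_pos: [0.4764, -0.1064, 0.0371]
orientation: [-180.0, -0.0, -104.9]
force: [-3.2, 1.4, 12.0]
opening: 0.0005
clock: 16.27
tool_pos: [0.4243, -0.2996, 0.1563]
orientation: [180.0, -0.0, -105.0]
force: [-0.0, 1.0, -0.2]
opening: 0.0004
[ 0.47640795 -0.92429401 -0.15697147] 16.375
```

View pics/k2.png

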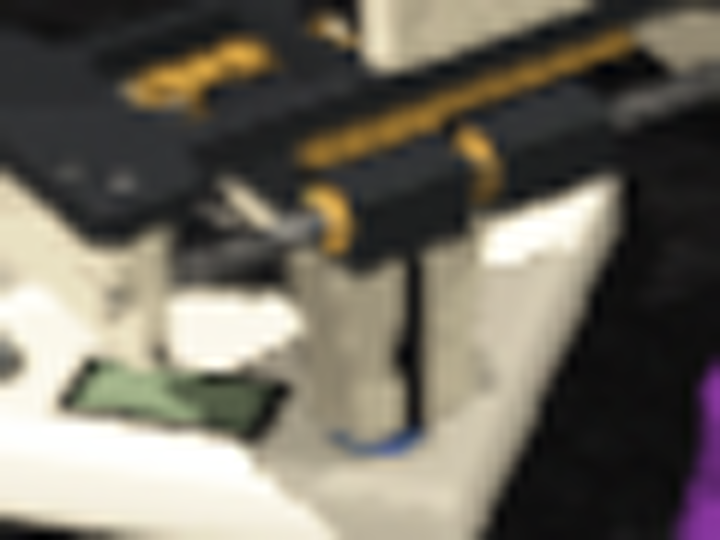

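View pics/f_s.png

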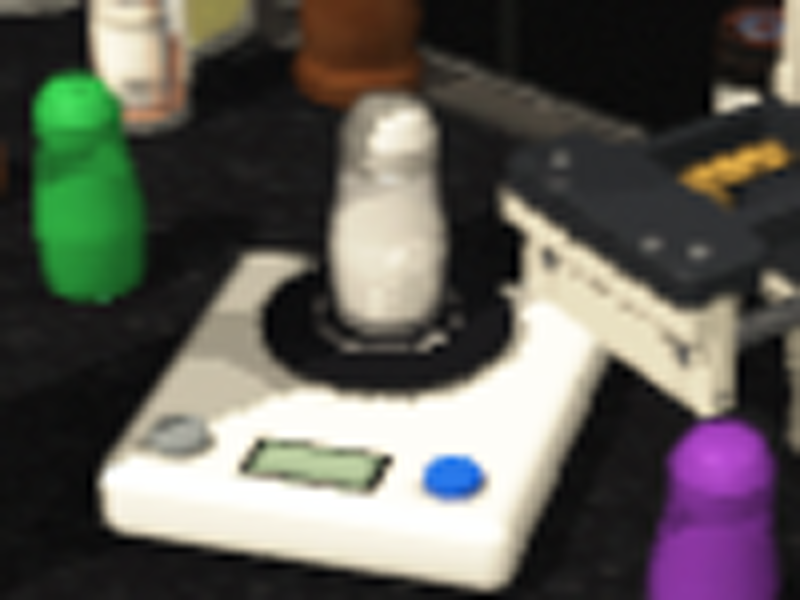

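View pics/f_t.png

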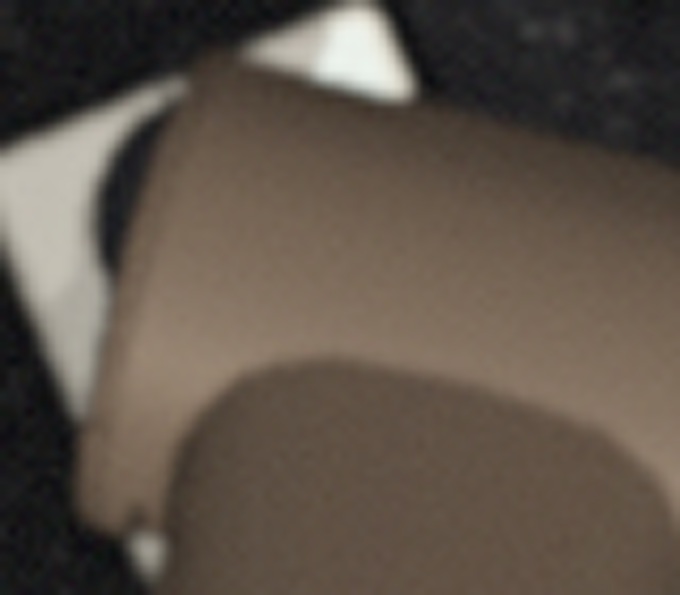

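```bash
python3 -c "
from plant import ctrl
print(ctrl.close_job())"
```

```text
the job is handed in; nothing more can be done
None
```

The job is handed in. The shaker stands upright with its foot inside the light ring, and the blue tare key was pressed once and released, at about 16.4 s of the 51 s allowed.

- **Shaker:** I moved it with three slow taps of the shut fingertips at the bulge, about 29 mm above its foot. I never gripped or lifted it, and the fingertips stayed about 20 mm clear of the pan.
- **Centring:** After the last tap the top camera put the shaker about 2 mm past the pan centre. A corner-on view from the other camera showed the foot's gap to the ring about even, so centred within roughly 1 mm. I judged 2 mm small enough and did not tap it back. In the last picture the arm hid the pan from the top camera, so the final position check rests on the scene camera alone.
- **Tare key:** It was pressed to its stop. The fingertip stopped at 37.1 mm, about 3 mm down, and the force rose to 12 N with no further travel. In the last picture the key is back up.
- **Everything else:** In the last picture the grey off key, the green and purple look-alikes and the other items in view were undisturbed, and the arm was clear of everything.
- **Disagreement:** The two cameras differed by up to about 5 mm on where the keys were. I used a joint fit of the two and checked the fingertip against the picture before pressing.

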